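# Hang the lift-off gate on the draught guard and latch it

### The arm

A 6-joint arm with a two-finger parallel gripper is mounted at the origin on a cart in front of the work surface, level with it; the furniture and walls round the work are solid. World frame = base frame: x ahead of the robot, y to its left, z up, the work surface at z = 0. Lengths are in m, angles in rad, forces in N, time in s.
With the tool pointing down it reaches from about 0.375 to 0.975 m from the base axis. Payload 3.8 kg.
Tool frame: the origin (TCP) lies where the fingers leave the gripper's body, on its centre line; the fingertips stand bot.tips_ahead ahead of it and the grasp point (between the pads) lies 54 mm ahead of it (bot.tips_ahead is the distance from the TCP to the fingertips, in m); z points along the fingers, y is the line along which they close (so a half turn about z gives the same grasp; the last joint's range is limited). The gripper opens to 85 mm and grips with 20 to 120 N. Pads are 22 mm wide; open, the fingers measure 114 mm over their backs; the gripper's body (76 mm by 85 mm) begins 54 mm behind the grasp point. The pads swing forward as they close: fully open they stand 13 mm farther back than shut.
Start: joints at [1.223, 0.264, 1.604, -0, 1.274, -0.037], TCP at [0.206, 0.643, 0.304] pointing down, gripper open.
Joint ranges: [-2.63, 2.63], [-0.94, 2.18], [0.31, 2.57], [-1.31, 4.45], [0, 2.66], [-2.55, 2.55]. Speed limits (rad/s): [2.57, 2.57, 3.14, 3.14, 3.14, 3.14].

### API

Orientations are given as a 3x3 rotation matrix whose columns are the frame's x, y, z axes.
In Python, from rig import bot gives the robot as it stands.
- The arm moves only by the shell command python3 -m handwheel 'ROWS'. ROWS is JSON, a list of rows, each an object with "hand": the finger opening in mm, from 0 to 85.4; "delta_pos": the shift along the tool's x, y, z normalised to -1 to 1, where 1 is 0.4 m, a list of three; "turn": the turn, a rotation vector about the tool's x, y, z normalised to -1 to 1, where 1 is pi/2 rad, a list of three. A call has 1 to 10 rows; each row is the pose to reach, as a shift and turn from the pose commanded when the call began, along the tool's axes at that moment; what a row does not reach only later rows make up. A row lasts 1/10 s, in which the tool goes at most 50 mm and 8.59 degrees, less where a joint would pass 70% of its speed; a pose out of reach is approached as far as the arm can. A call with a number of a shift or a turn outside -1 to 1 is refused whole. A call with a gripper value outside its range is refused whole. The fingers move at their own pace and stop on an object; the grip force is fixed at half the most. Time passes only in rows, so rows that repeat a pose let the fingers close. It gives the time, the measured TCP pose, the force, the opening and the grip force at its end, in the units of the state.
- bot.observe(): the state, without advancing time (a new reading comes with each control period).
- bot.get_image(name): name is "side" or "top" or "wrist"; returns a dict with "frame" (480x640x3 uint8, red, green, blue), "mtx" (3x3 intrinsics, pixels), "camera_from_world" (4x4, takes a point from world to camera coordinates); the wrist camera has in their place "tool_from_camera" (4x4, takes a point from camera to tool coordinates, whose origin is the TCP and whose axes are the flange's). Camera axes: x right, y down, z forward; pixel columns grow to the right and rows downward; lengths in m; the calibration is good to about 2 mm. A picture is of the moment at which its call begins: read the wrist's pose just before it. There is no depth.
- bot.finish_job(): hands the job in; it is judged then, once.
Trained networks look in a picture, given as the dict that the camera call returned (one of the last four; its "shot" number tells which), for a name from the list of things; names that differ only in an ending like _2 or _b are one class to them, and where a whole thing is asked for, a point or a joint stands for the part that bears it (a point fixed in the world has none). Each returns a list of dicts, best first, with "score" (0 to 1); they miss things now and then, are a little off and sometimes report something else, mostly with a low value. They report only what shows in the picture. A call takes as long as a camera call.
- bot.find_in(label, picture): "rect" ([left, top, width, height] in pixels, round what is visible of it).
- bot.regions_of(label, picture): "region" (480x640 bool, what is visible of it) and "rect" ([left, top, width, height] in pixels, round what is visible of it).
The state is a dict: "clock": time; "q": joint angles; "dq": joint speeds; "effort": joint torques, N m; "ee_pos": TCP position; "ee_rot": TCP orientation; "contact_force": force on the tool from outside, world axes, zero at the start; "torque": the same for the moment, N m; "grip_width": finger opening in m; "finger_force": force on a finger pad.
Only numpy, scipy, OpenCV 4.12 (cv2) and the standard library are available. Lean on these libraries where they do the work, as an engineer would, in place of code of your own. Each camera call takes 0.05 s, during which the arm holds its last target. There are 200 camera calls.

### The job

Take the gate out of its slotted rest and, with the gate standing well open, lower it so that both knuckles drop fully down over the two upright hinge pins of the draught guard. Then swing it shut until the sprung catch snaps back in front of its free edge, and let go. Leave the lamp, match box and sample tube where they stand.

Things in the scene. Friction and masses are not known exactly. Their poses are not given: they have to be found in the camera images.
- guard: Draught guard, fixed: open-topped grey sheet-metal enclosure 150 deep (x), 170 wide (y), 128 high (hems to 131), walls and base plate 3, round a spirit lamp. Origin: centre of underside. Front (-x) is the open doorway between flat jambs, front faces x=-75, left y=60..85, right y=-85..-52. Two ears carrying the catch stand out from the right jamb to x=-121, at y=-85..-70, z=50..82.
- pin_low (a point): foot of the lower hinge pin, at guard x=-88, y=72, z=27, on a boss 16 wide, 8 thick; the lower knuckle's underside comes to rest here. Pin upright, 8 diameter, 18 tall, last 5 tapering to 3. Bring the gate in from the front lifted 20 to 50 mm, so that its lower knuckle passes over this pin and under the upper boss (underside at guard z=102)
- pin_top (a point): foot of the upper hinge pin, 83 mm straight above pin_low; same pin and boss, both pins equally tall
- gate: Loose aluminium plate gate, 0.25 kg, with two steel knuckles. Origin: on the hinge axis at the lower knuckle's underside, z up. Plate x=5..11, y=-136..-14, z=-15..101. Shut, its axes are parallel to the guard's; it opens clockwise from above (gate yaw = guard yaw - opening; 1.57 = straight out). Starts upright in the rest. Hung, it turns freely, with play: may droop 4 mm at the free edge.
- knuckle_low (a point): centre of the lower knuckle's hole at its underside (gate origin); knuckles are rings 18 outside, hole 11 diameter, 14 tall
- knuckle_top (a point): centre of the upper knuckle's hole at its underside, 83 mm above knuckle_low
- tab (a point): middle of the grip tab on the gate's top: gate x=8, y=-72, z=120, over the centre of mass. Tab x=3..13 (10 thick), y=-92..-52, z=101..139; grasp here from above, fingers closing along the gate's x
- edge (a point): free vertical edge of the gate, outer face, gate x=5, y=-136, z=39; shut it stands at guard x=-83 (plate 2 mm off the jambs)
- pawl (a joint): sprung catch pawl, dark steel, 14 tall, 30 long, between the ears; upright pivot at guard x=-113, y=-77, z=66. 0 = at rest, tip at x=-89, y=-67..-58, in the way of the gate's free edge; the closing gate pushes it aside (about 0.3 rad, 2 to 4 N at the edge) and it snaps back to 0 when the edge is past guard x=-85, just short of the jamb. The gate can then come back only about 6 mm.
- rest: Slotted rest, fixed: grey plastic base 60 (x) x 132 (y) x 8 with two pairs of posts to z=48 (at y=-54..-30 and 15..39) making an 8 wide, 40 deep slot along its y. Origin: centre of its underside. The gate's plate stands in the slot, gate origin at rest x=-8, y=75, z=23, axes parallel; lift it 45 mm or more to clear the posts. A tall gel imager stands behind it (front face at world x=0.63).
- lamp: small glass spirit lamp, 62 diameter x 78 tall, loose, standing inside the guard on its base plate; origin at the centre of its underside
- match_box: match box 36x54x14, loose; origin at the centre of its underside
- tube: white sample tube with a screw cap lying on its side, 33 diameter x 112 long (y), loose; origin at the centre of its underside

How it is judged:
By the outcome, as a careful person would: the job done as asked, in the order asked, and still so for the second after the job is handed in, with the robot touching nothing.
It also fails if it takes over 48 s, if anything falls off the work surface, if the arm or the gripper's body presses on something with over 40 N, if the wrist force passes 120 N, or if a joint passes its speed limit or range.

## Working session

There is one attempt and no reset: what is moved stays moved. The work goes in short steps, Python scripts to look and compute and a shell command to move; the robot and the scene stay as the last step left them, time stands still between calls to the robot, and variables do not carry over. Pictures are saved under pics/ and viewed, at most 10 in all, crops included, and the job is handed in when it is done.

```bash
ls; mkdir -p pics
python3 - <<'E'
from rig import bot
import cv2, numpy as np
s=bot.observe(); print(s['clock'],s['ee_pos'],np.round(s['ee_rot'],3),s['grip_width'],bot.tips_ahead)
for n in ['side','top']:
    p=bot.get_image(n); cv2.imwrite(f'pics/{n}1.png',p['frame'][:,:,::-1])
    print(n,p['mtx'].tolist(),np.round(p['camera_from_world'],3).tolist())
    for l in ['guard','gate','rest','tab','pawl','lamp','match_box','tube']:
        print(l,[(r['rect'],round(r['score'],2)) for r in bot.find_in(l,p)[:2]])
E
```

```text
pics
0.0 [0.2062268  0.64211356 0.30253413] [[-0.952  0.306 -0.001]
 [ 0.306  0.952 -0.002]
 [ 0.    -0.002 -1.   ]] 0.08531610887326543 0.0726
side [[476.45568405372796, 0.0, 316.5338543069422], [0.0, 476.45568405372796, 238.31473518356412], [0.0, 0.0, 1.0]] [[0.992, -0.123, 0.018, -0.547], [-0.068, -0.661, -0.748, 0.095], [0.104, 0.741, -0.664, 1.274], [0.0, 0.0, 0.0, 1.0]]
guard [([329.6, 259.1, 92.8, 97.3], 0.82), ([258.7, 156.5, 41.7, 49.4], 0.42)]
gate [([258.8, 155.6, 40.2, 50.4], 0.79)]
rest [([255.8, 188.8, 43.8, 24.8], 0.59)]
tab [([261.1, 154.8, 39.5, 46.1], 0.82)]
pawl [([366.3, 301.4, 21.6, 16.7], 0.74), ([253.6, 239.9, 12.7, 17.0], 0.33)]
lamp [([365.9, 304.3, 23.6, 14.3], 0.59), ([257.2, 156.2, 40.5, 50.2], 0.54)]
match_box [([255.6, 239.3, 9.7, 16.8], 0.63)]
tube [([256.4, 357.9, 34.8, 40.7], 0.66)]
top [[505.07338149456325, 0.0, 325.0431493042763], [0.0, 505.07338149456325, 232.39156662424406], [0.0, 0.0, 1.0]] [[0.026, -1.0, -0.016, -0.037], [-0.985, -0.023, -0.168, 0.556], [0.168, 0.02, -0.986, 1.023], [0.0, 0.0, 0.0, 1.0]]
guard [([383.0, 142.5, 100.0, 102.2], 0.69), ([269.6, 298.4, 27.0, 19.7], 0.17)]
gate [([150.7, 238.5, 50.9, 66.8], 0.71)]
rest [([457.4, 227.3, 11.7, 15.8], 0.75), ([176.8, 246.5, 33.1, 64.2], 0.63)]
tab [([149.2, 237.0, 49.5, 67.7], 0.56)]
pawl []
lamp [([414.0, 173.2, 26.5, 23.7], 0.81)]
match_box [([270.6, 300.7, 26.0, 17.2], 0.56), ([147.8, 237.5, 47.6, 66.4], 0.46)]
tube [([463.3, 291.0, 50.7, 37.5], 0.59)]
```

Run:
```python
import cv2
a=cv2.imread('pics/top1.png'); b=cv2.imread('pics/side1.png')
# top: crop guard & rest regions ; enlarge
cv2.imwrite('pics/topc.png',cv2.resize(a[110:350,120:520],(800,480),interpolation=cv2.INTER_CUBIC))
cv2.imwrite('pics/sidec.png',cv2.resize(b[130:410,240:440],(429*1,600),interpolation=cv2.INTER_CUBIC))
```

```text
(no output)
```

View pics/topc.png

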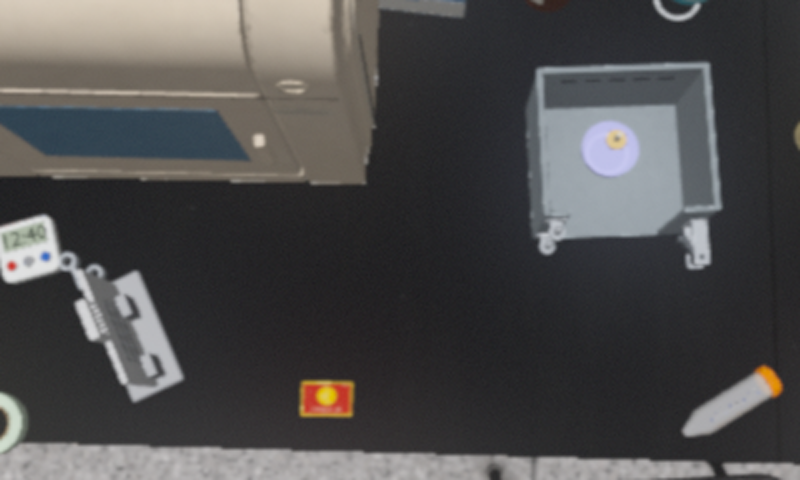

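View pics/sidec.png

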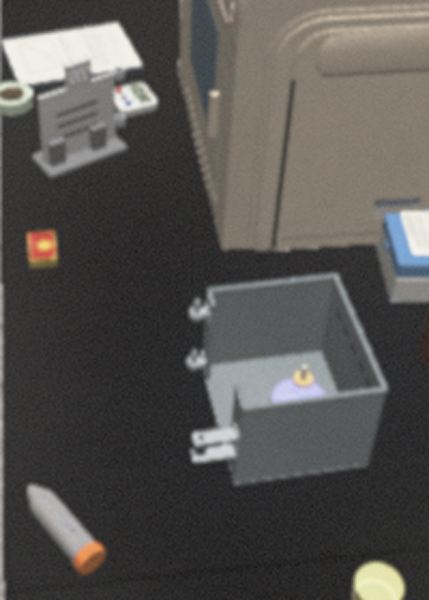

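The top crop shows the rest, with the gate, turned at the left (base corners about (138,271), (183,378), (135,402)). The guard is at the right (hem corners (537,68), (710,64), (720,209)), with its hinge bosses at (557,228) and (545,248) and the catch at (697,243). The side crop agrees.

```bash
cat > h.py <<'E'
import numpy as np, cv2
from scipy.optimize import least_squares
from scipy.spatial.transform import Rotation as R
TOPK=np.array([[505.07338,0,325.04315],[0,505.07338,232.39157],[0,0,1]])
def rz(a): c,s=np.cos(a),np.sin(a); return np.array([[c,-s,0],[s,c,0],[0,0,1]])
def place(p,pts): return np.asarray(pts,float)@rz(p[2]).T+[p[0],p[1],p[3] if len(p)>3 else 0]
def proj(K,T,P): c=P@T[:3,:3].T+T[:3,3]; u=c@K.T; return u[:,:2]/u[:,2:]
def wristT(s,pic):
    T=np.eye(4); T[:3,:3]=s['ee_rot']; T[:3,3]=s['ee_pos']
    return np.linalg.inv(T@pic['tool_from_camera'])
def fit(views,p0):
    """views: list of (K,T,pts,px)"""
    f=lambda p: np.concatenate([(proj(K,T,place(p,a))-b).ravel() for K,T,a,b in views])
    r=least_squares(f,p0,loss='soft_l1',f_scale=2); return r.x,r.fun
E
python3 - <<'E'
from h import *
from rig import bot
t=bot.get_image('top');s=bot.get_image('side')
up=lambda a:np.array(a)/2+[120,110]
us=lambda a:np.array(a)*[200/429,280/600]+[240,130]
V=lambda p,a,b:(p['mtx'],p['camera_from_world'],np.array(a)/1e3,np.array(b,float))
g,r=fit([V(t,[[75,85,131],[75,-85,131],[-75,-85,131],[-88,72,128],[-88,72,45]],up([[537,68],[710,64],[720,209],[557,226],[545,246]])),
 V(s,[[75,85,131],[75,-85,131],[-75,-85,131],[-75,85,131],[-88,72,128],[-88,72,45],[75,-85,0]],us([[337,275],[385,388],[237,395],[207,290],[198,300],[195,350],[368,466]]))],[.55,-.2,0])
print('guard',g,np.round(r,1))
q,r=fit([V(t,[[30,66,8],[30,-66,8],[-30,-66,8]],up([[138,271],[183,378],[135,402]])),
 V(s,[[30,-66,8],[-30,-66,8],[-30,66,8]],us([[127,147],[50,175],[33,157]]))],[.4,.3,.4])
print('rest',q,np.round(r,1))
print('tab t',place(q,[[0,.003,.143]]))
E
```

```text
guard [ 0.65456527 -0.23730421  0.04126308] [ 0.6 -0.7 -0.8 -0.4 -0.8  0.6  0.2  0.4  1.2 -2.4 -0.3 -0.9  0.1  0.6
  1.1  5.6 -0.5 -1.5 -0.7 -0.8 -0.6 -0.5 -1.1  0.4]
rest [ 0.45677718  0.27234453 -1.07653795] [ -0.9  -1.1   1.6  -0.6   0.3   0.1 -35.7  13.5  -9.5  -9.3  33.5 -14.6]
tab t [[0.45941814 0.27376766 0.143     ]]
```

Run:
```python
from h import *
from rig import bot
t=bot.get_image('top');s=bot.get_image('side')
up=lambda a:np.array(a)/2+[120,110]
us=lambda a:np.array(a)*[200/429,280/600]+[240,130]
V=lambda p,a,b:(p['mtx'],p['camera_from_world'],np.array(a)/1e3,np.array(b,float))
q,r=fit([V(t,[[30,66,8],[30,-66,8],[-30,-66,8],[-8,75,120]],up([[138,271],[183,378],[135,402],[68,262]])),
 V(s,[[30,66,8],[30,-66,8],[-30,-66,8]],us([[127,147],[50,175],[33,157]]))],[.4,.3,-1.17])
print('rest',q,np.round(r,1))
tab=place(q,[[0,.003,.143]])[0]; print('tab',tab)
g=np.array([.6546,-.2373,.0413]); print('pin',place(g,[[-.088,.072,.027]]))
w=bot.get_image('wrist'); print(w['mtx'],np.round(w['tool_from_camera'],3))
o=bot.observe(); print(o['clock'],o['ee_rot'].T@(tab+[0,0,.17]-o['ee_pos'])/.4)
```

```text
rest [ 0.45659148  0.27189458 -1.09947998] [ 0.  -1.   1.3  0.1 -0.3  0.3 -0.3 -0.5 -0.1 -0.4 -0.3  0.4 -1.7 -1.2]
tab [0.45926439 0.27325676 0.143     ]
pin [[ 0.56370228 -0.16899476  0.027     ]]
[[377.96379334   0.         320.68298949]
 [  0.         377.96379334 248.08812648]
 [  0.           0.           1.        ]] [[-0.    -0.955 -0.296  0.075]
 [ 1.    -0.    -0.001 -0.   ]
 [ 0.001 -0.296  0.955 -0.071]
 [ 0.     0.     0.     1.   ]]
1.15 [-0.88430097 -0.68593951 -0.02286073]
```

```bash
R='{"hand":85,"delta_pos":[-0.884,-0.686,-0.02],"turn":[0,0,0.95]}'; python3 -m handwheel '[{"hand":85,"delta_pos":[-0.884,-0.686,-0.02],"turn":[0,0,0.95]},{"hand":85,"delta_pos":[-0.884,-0.686,-0.02],"turn":[0,0,0.95]},{"hand":85,"delta_pos":[-0.884,-0.686,-0.02],"turn":[0,0,0.95]},{"hand":85,"delta_pos":[-0.884,-0.686,-0.02],"turn":[0,0,0.95]},{"hand":85,"delta_pos":[-0.884,-0.686,-0.02],"turn":[0,0,0.95]},{"hand":85,"delta_pos":[-0.884,-0.686,-0.02],"turn":[0,0,0.95]},{"hand":85,"delta_pos":[-0.884,-0.686,-0.02],"turn":[0,0,0.95]},{"hand":85,"delta_pos":[-0.884,-0.686,-0.02],"turn":[0,0,0.95]},{"hand":85,"delta_pos":[-0.884,-0.686,-0.02],"turn":[0,0,0.95]},{"hand":85,"delta_pos":[-0.884,-0.686,-0.02],"turn":[0,0,0.95]}]' && python3 -m handwheel '[{"hand":85,"delta_pos":[0,0,0],"turn":[0,0,0.55]},{"hand":85,"delta_pos":[0,0,0],"turn":[0,0,0.55]},{"hand":85,"delta_pos":[0,0,0],"turn":[0,0,0.55]},{"hand":85,"delta_pos":[0,0,0],"turn":[0,0,0.55]},{"hand":85,"delta_pos":[0,0,0],"turn":[0,0,0.55]},{"hand":85,"delta_pos":[0,0,0],"turn":[0,0,0.55]},{"hand":85,"delta_pos":[0,0,0],"turn":[0,0,0.55]},{"hand":85,"delta_pos":[0,0,0],"turn":[0,0,0.55]}]'
cat > look.py <<'E'
import sys
from h import *
from rig import bot
s=bot.observe(); w=bot.get_image('wrist'); T=wristT(s,w); n=sys.argv[1]
np.savez(f'{n}.npz',K=w['mtx'],T=T)
f=w['frame'][:,:,::-1].copy(); cv2.imwrite(f'pics/{n}_raw.png',f)
print(s['clock'],s['ee_pos'],s['ee_rot'][:,1],s['q'],s['contact_force'],s['grip_width'])
E
python3 look.py w1
python3 - <<'E'
from h import *
d=np.load('w1.npz'); f=cv2.imread('pics/w1_raw.png')
q=[.45659,.27189,-1.0995]
b=np.array([[30,66,8],[30,-66,8],[-30,-66,8],[-30,66,8],[-5,-17,162],[5,-17,162],[5,23,162],[-5,23,162],[-3,61,124],[3,61,124],[-3,-61,124],[3,-61,124],[-8,75,120]])/1e3
for u in proj(d['K'],d['T'],place(q,b)): cv2.circle(f,(int(u[0]),int(u[1])),2,(0,0,255),-1)
cv2.imwrite('pics/w1.png',f)
E
```

```text
clock: 2.15
ee_pos: [0.462, 0.2688, 0.3124]
ee_rot: [[0.242, 0.97, 0.002], [0.97, -0.242, -0.002], [-0.001, 0.003, -1.0]]
contact_force: [-0.4, 0.9, -0.1]
grip_width: 0.0855
finger_force: 0.0
clock: 2.95
ee_pos: [0.4592, 0.2733, 0.312]
ee_rot: [[0.888, 0.459, 0.0], [0.459, -0.888, 0.0], [0.0, 0.0, -1.0]]
contact_force: [0.3, 0.5, -1.7]
grip_width: 0.0848
finger_force: 0.0
2.95 [0.45916246 0.27326098 0.31197624] [ 4.59449343e-01 -8.88203975e-01  3.72278841e-06] [ 4.90215584e-01 -8.25752848e-03  1.89397412e+00 -6.35827202e-06
  1.25569523e+00  1.58363875e+00] [ 0.27327388  0.54835206 -1.66090943] 0.08475690384141521
```

View pics/w1.png

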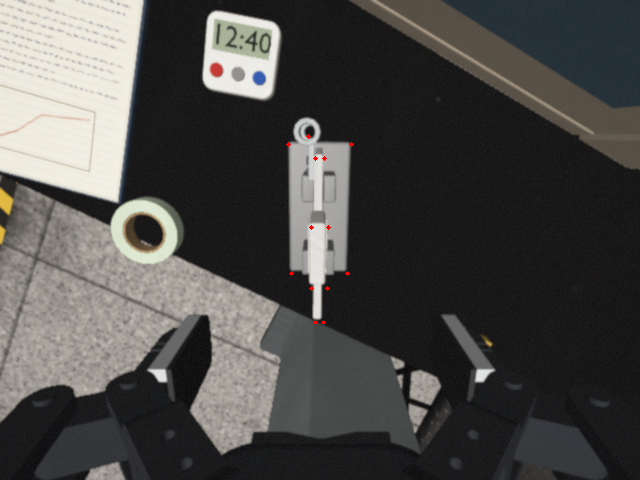

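The wrist view confirms the rest pose: the base corners match within 2 px. The tab, at (318,252), and the upper knuckle ring, at (307,131), sit about 3 mm further along +y of the slot than modelled. I'll descend and grasp, then lift.

```bash
python3 -m handwheel '[{"hand":60,"delta_pos":[0.0075,-0.002,0.15],"turn":[0,0,0]},{"hand":60,"delta_pos":[0.0075,-0.002,0.2],"turn":[0,0,0]},{"hand":60,"delta_pos":[0.0075,-0.002,0.268],"turn":[0,0,0]},{"hand":60,"delta_pos":[0.0075,-0.002,0.268],"turn":[0,0,0]},{"hand":60,"delta_pos":[0.0075,-0.002,0.268],"turn":[0,0,0]}]' && python3 -m handwheel '[{"hand":0,"delta_pos":[0,0,0],"turn":[0,0,0]},{"hand":0,"delta_pos":[0,0,0],"turn":[0,0,0]},{"hand":0,"delta_pos":[0,0,0],"turn":[0,0,0]},{"hand":0,"delta_pos":[0,0,0],"turn":[0,0,0]},{"hand":0,"delta_pos":[0,0,0],"turn":[0,0,0]},{"hand":0,"delta_pos":[0,0,0],"turn":[0,0,0]},{"hand":0,"delta_pos":[0,0,0],"turn":[0,0,0]},{"hand":0,"delta_pos":[0,0,0],"turn":[0,0,0]}]'
```

```text
clock: 3.5
ee_pos: [0.4614, 0.2753, 0.2047]
ee_rot: [[0.889, 0.458, -0.001], [0.458, -0.889, -0.0], [-0.001, 0.0, -1.0]]
contact_force: [-0.3, 0.6, 0.6]
grip_width: 0.06
finger_force: 0.0
clock: 4.3
ee_pos: [0.4622, 0.276, 0.2063]
ee_rot: [[0.89, 0.457, 0.002], [0.457, -0.89, 0.002], [0.003, -0.001, -1.0]]
contact_force: [-1.7, 0.8, 6.8]
grip_width: 0.0093
finger_force: 59.8
```

```bash
python3 -m handwheel '[{"hand":0,"delta_pos":[0,0,-0.04],"turn":[0,0,0]},{"hand":0,"delta_pos":[0,0,-0.08],"turn":[0,0,0]},{"hand":0,"delta_pos":[0,0,-0.12],"turn":[0,0,0]},{"hand":0,"delta_pos":[0,0,-0.17],"turn":[0,0,0]},{"hand":0,"delta_pos":[0,0,-0.17],"turn":[0,0,0]},{"hand":0,"delta_pos":[0,0,-0.17],"turn":[0,0,0]}]'; python3 look.py w2
python3 - <<'E'
from h import *
from rig import bot
f=cv2.imread('pics/w2_raw.png'); cv2.imwrite('pics/w2c.png',cv2.resize(f[100:400,180:480],(600,600),interpolation=cv2.INTER_CUBIC))
E
```

```text
clock: 4.9
ee_pos: [0.4612, 0.2751, 0.2721]
ee_rot: [[0.889, 0.457, -0.0], [0.457, -0.889, -0.0], [-0.0, 0.0, -1.0]]
contact_force: [-0.1, 0.4, -3.7]
grip_width: 0.0091
finger_force: 58.8
4.9 [0.46123625 0.27514733 0.27206143] [ 4.57061226e-01 -8.89435216e-01  1.78460015e-04] [ 4.91582648e-01  2.62047037e-02  1.93441053e+00 -1.85602973e-04
  1.18137862e+00  1.58776121e+00] [-0.07388459  0.44493653 -3.74413276] 0.009124176457613733
```

View pics/w2c.png

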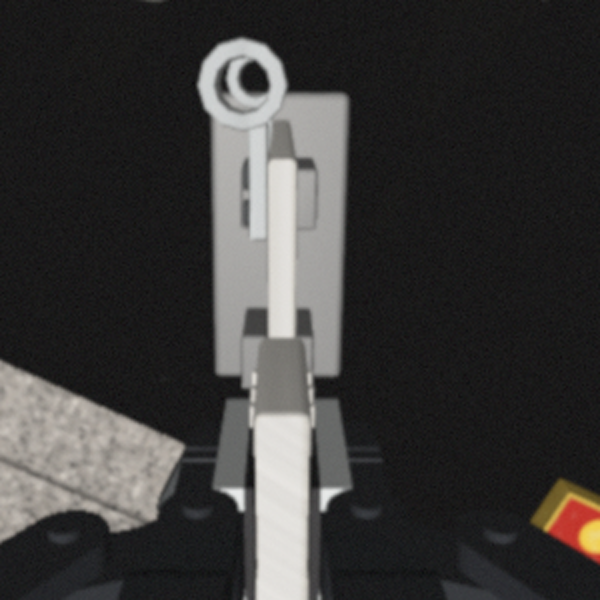

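Run:
```python
from h import *
d=np.load('w2.npz');K,T=d['K'],d['T'];C=np.linalg.inv(T)
ee=np.array([.46123625,.27514733,.27206143]);Rt=np.array([[.889435,.457061,0],[.457061,-.889435,0],[0,0,-1]])
for z in [.184,.186,.188]:
    r=C[:3,:3]@np.linalg.inv(K)@[301,141.5,1]; P=C[:3,3]+r*(z-C[2,3])/r[2]; print(z,'tool',Rt.T@(P-ee)*1e3)
P[2]=.186
for dz in [.0,-.083,-.097]: print(proj(K,T,np.array([P+[0,0,dz]]))*2-[360,200], 378*.0055/( (T[:3,:3]@(P+[0,0,dz])+T[:3,3])[2])*2)
```

```text
0.184 tool [71.12958878 -7.50799328 88.06143   ]
0.186 tool [71.17919781 -7.41154735 86.06143   ]
0.188 tool [71.22880684 -7.31510142 84.06143   ]
[[242.47943277  82.74151603]] 27.565293018339517
[[255.35495057  75.79973987]] 18.06709178148937
[[256.70020735  75.07445086]] 17.074702981201455
```

The gate is held upright. The upper ring is at crop (242,83), with the lower ring visible through it near (255,78), as predicted for zero tilt. Next I'll carry it to a standoff in front of the hinge pins.

```bash
python3 -m handwheel '[{"hand":0,"delta_pos":[-0.02,0.03,0],"turn":[0,0,0]},{"hand":0,"delta_pos":[-0.05,0.09,0],"turn":[0,0,0]},{"hand":0,"delta_pos":[-0.09,0.17,0],"turn":[0,0,0]},{"hand":0,"delta_pos":[-0.14,0.26,0],"turn":[0,0,0]},{"hand":0,"delta_pos":[-0.19,0.35,0],"turn":[0,0,0]},{"hand":0,"delta_pos":[-0.24,0.44,0],"turn":[0,0,0]},{"hand":0,"delta_pos":[-0.29,0.53,0],"turn":[0,0,0]}]' && python3 -m handwheel '[{"hand":0,"delta_pos":[-0.05,0.09,0],"turn":[0,0,0]},{"hand":0,"delta_pos":[-0.1,0.18,0.01],"turn":[0,0,0]},{"hand":0,"delta_pos":[-0.15,0.27,0.02],"turn":[0,0,0]},{"hand":0,"delta_pos":[-0.2,0.36,0.03],"turn":[0,0,0]},{"hand":0,"delta_pos":[-0.24,0.44,0.04],"turn":[0,0,0]},{"hand":0,"delta_pos":[-0.27,0.5,0.05],"turn":[0,0,0]},{"hand":0,"delta_pos":[-0.29,0.53,0.06],"turn":[0,0,0]},{"hand":0,"delta_pos":[-0.29,0.53,0.06],"turn":[0,0,0]},{"hand":0,"delta_pos":[-0.29,0.53,0.06],"turn":[0,0,0]}]'; python3 look.py w3
python3 - <<'E'
from h import *
d=np.load('w3.npz');f=cv2.imread('pics/w3_raw.png')
g=[.65457,-.2373,.04126]
m=np.array([[-88,72,128],[-88,72,110],[-88,72,45],[-88,72,27],[-75,85,131],[75,85,131],[-75,60,131],[-113,-77,73]])/1e3
u=proj(d['K'],d['T'],place(g,m));print(np.round(u,1).tolist())
f=f[:300]
f=cv2.resize(f[:,160:560],(800,600),interpolation=cv2.INTER_CUBIC)
for p in u: cv2.circle(f,(int((p[0]-160)*2),int(p[1]*2)),2,(0,0,255),-1)
cv2.imwrite('pics/w3.png',f)
E
```

```text
clock: 5.65
ee_pos: [0.4536, 0.0316, 0.2713]
ee_rot: [[0.889, 0.457, -0.002], [0.457, -0.889, -0.001], [-0.002, -0.001, -1.0]]
contact_force: [1.5, -0.7, -3.1]
grip_width: 0.009
finger_force: 58.8
clock: 6.55
ee_pos: [0.448, -0.2072, 0.2478]
ee_rot: [[0.89, 0.456, -0.002], [0.456, -0.89, 0.002], [-0.001, -0.002, -1.0]]
contact_force: [0.3, 0.3, -2.9]
grip_width: 0.0089
finger_force: 58.9
6.55 [ 0.44802681 -0.20724432  0.24775952] [ 0.4562334  -0.88985717 -0.00230365] [-4.84074650e-01 -3.69012065e-02  2.04410293e+00  6.96328358e-04
  1.13676306e+00  6.12667976e-01] [ 0.3264039   0.30706064 -2.85705187] 0.008939454049927941
[[362.2, 24.8], [358.3, 34.6], [349.0, 58.8], [347.1, 63.5], [349.2, -23.0], [556.3, -523.1], [401.2, 5.2], [540.9, 195.1]]
```

View pics/w3.png

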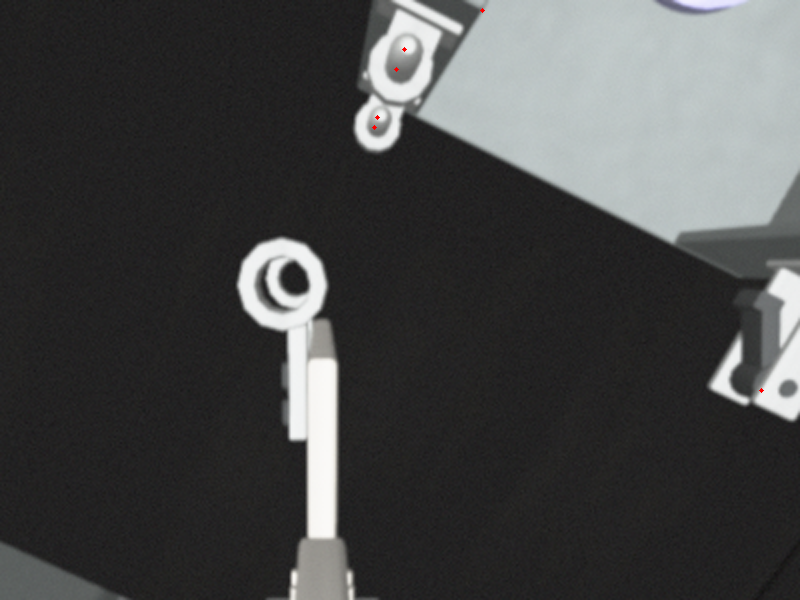

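The wrist view shows the pins almost on the prediction. The upper boss centre is at crop (399,72) and the lower at (377,126), both about 1 mm to the right of predicted. The ring sits at (281,283), unchanged in the hand.

Run:
```python
from h import *
d=np.load('w3.npz');K,T=d['K'],d['T'];C=np.linalg.inv(T)
def bp(u,z):
    r=C[:3,:3]@np.linalg.inv(K)@[*u,1]; return C[:3,3]+r*(z-C[2,3])/r[2]
zk=.248-.086
k=bp((300.5,141.5),zk)
for u,z in [((359.5,36),.110),((348.5,63),.027),((364,22),.128)]:
    P=bp(u,z); D=(P-k)*[1,1,0]; print(P,k,'tool shift/0.4',D@np.array([[.89,.456],[.456,-.89],[0,0]])/.4)
```

```text
[ 0.56340843 -0.16978599  0.11      ] [ 0.50777616 -0.16783403  0.162     ] tool shift/0.4 [0.12155656 0.06776389]
[ 0.56439247 -0.16968689  0.027     ] [ 0.50777616 -0.16783403  0.162     ] tool shift/0.4 [0.12385903 0.06866521]
[ 0.56500614 -0.1691863   0.128     ] [ 0.50777616 -0.16783403  0.162     ] tool shift/0.4 [0.12579512 0.068251  ]
```

```bash
python3 -m handwheel '[{"hand":0,"delta_pos":[0.02,0.01,0],"turn":[0,0,0]},{"hand":0,"delta_pos":[0.05,0.03,0],"turn":[0,0,0]},{"hand":0,"delta_pos":[0.08,0.045,0],"turn":[0,0,0]},{"hand":0,"delta_pos":[0.11,0.06,0],"turn":[0,0,0]},{"hand":0,"delta_pos":[0.1235,0.068,0],"turn":[0,0,0]},{"hand":0,"delta_pos":[0.1235,0.068,0],"turn":[0,0,0]},{"hand":0,"delta_pos":[0.1235,0.068,0],"turn":[0,0,0]},{"hand":0,"delta_pos":[0.1235,0.068,0],"turn":[0,0,0]}]'; python3 look.py w4
python3 - <<'E'
from h import *
f=cv2.imread('pics/w4_raw.png')
cv2.imwrite('pics/w4.png',cv2.resize(f[80:230,220:420],(800,600),interpolation=cv2.INTER_CUBIC))
d=np.load('w4.npz');print(proj(d['K'],d['T'],np.array([[.5642,-.1696,.128],[.5642,-.1696,.110],[.5642,-.1696,.162]]))*4-[880,320])
E
```

```text
clock: 7.4
ee_pos: [0.5048, -0.2094, 0.2484]
ee_rot: [[0.89, 0.457, -0.001], [0.457, -0.89, 0.0], [-0.001, -0.001, -1.0]]
contact_force: [0.0, -0.0, -3.3]
grip_width: 0.0091
finger_force: 58.9
7.4 [ 0.50475833 -0.20936216  0.24841971] [ 4.56886443e-01 -8.89524796e-01 -6.44746533e-04] [-4.38691114e-01  6.44166585e-02  1.94010551e+00 -1.55185485e-04
  1.13799392e+00  6.57678247e-01] [ 0.00495438 -0.0186553  -3.27652801] 0.009066251645048233
[[331.77206507 239.60362032]
 [337.69736006 236.61865333]
 [316.903001   247.09416139]]
```

View pics/w4.png

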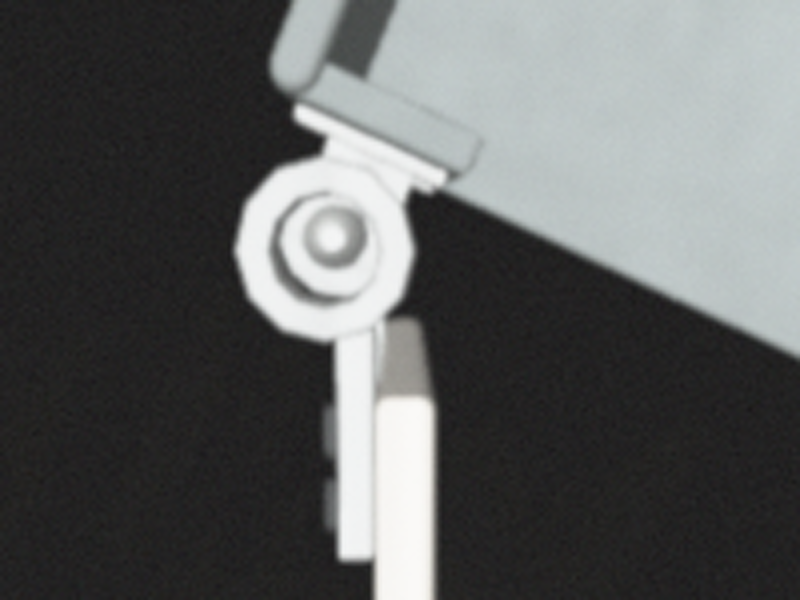

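The pin tip, at crop (335,236), shows inside the ring bore, centred at (325,248). That is concentric within about 0.5 mm once parallax is allowed for, so I'll lower.

```bash
python3 -m handwheel '[{"hand":0,"delta_pos":[0,-0.001,0.02],"turn":[0,0,0]},{"hand":0,"delta_pos":[0,-0.001,0.035],"turn":[0,0,0]},{"hand":0,"delta_pos":[0,-0.001,0.05],"turn":[0,0,0]},{"hand":0,"delta_pos":[0,-0.001,0.06],"turn":[0,0,0]},{"hand":0,"delta_pos":[0,-0.001,0.07],"turn":[0,0,0]},{"hand":0,"delta_pos":[0,-0.001,0.08],"turn":[0,0,0]},{"hand":0,"delta_pos":[0,-0.001,0.088],"turn":[0,0,0]},{"hand":0,"delta_pos":[0,-0.001,0.093],"turn":[0,0,0]},{"hand":0,"delta_pos":[0,-0.001,0.093],"turn":[0,0,0]}]'; python3 look.py w5
python3 - <<'E'
from h import *
f=cv2.imread('pics/w5_raw.png')
cv2.imwrite('pics/w5.png',cv2.resize(f[60:260,200:440],(720,600),interpolation=cv2.INTER_CUBIC))
E
```

```text
clock: 8.35
ee_pos: [0.5049, -0.209, 0.2112]
ee_rot: [[0.889, 0.457, -0.0], [0.457, -0.889, 0.0], [-0.0, -0.0, -1.0]]
contact_force: [-0.3, 0.0, -3.6]
grip_width: 0.009
finger_force: 58.9
8.35 [ 0.50493019 -0.20898841  0.21115609] [ 4.57018114e-01 -8.89457283e-01 -4.29948206e-04] [-4.38009018e-01  9.99937497e-02  1.97545783e+00  1.04979395e-06
  1.06668383e+00  6.58146861e-01] [-0.34239911  0.0272044  -3.55731457] 0.009032150437482829
```

View pics/w5.png

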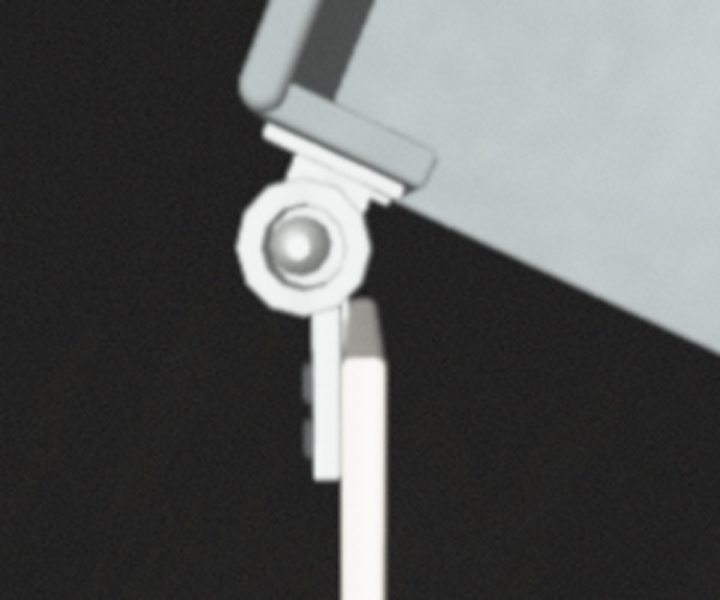

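The ring is down over the pin, with pin at (298,243) and ring centre at (304,247), and no contact force yet. I'll ease it down to the seat.

```bash
python3 -m handwheel '[{"hand":0,"delta_pos":[0,-0.0015,0.0015],"turn":[0,0,0]},{"hand":0,"delta_pos":[0,-0.0015,0.003],"turn":[0,0,0]},{"hand":0,"delta_pos":[0,-0.0015,0.0045],"turn":[0,0,0]},{"hand":0,"delta_pos":[0,-0.0015,0.0045],"turn":[0,0,0]}]'; python3 -m handwheel '[{"hand":0,"delta_pos":[0,0,0.002],"turn":[0,0,0]},{"hand":0,"delta_pos":[0,0,0.0035],"turn":[0,0,0]},{"hand":0,"delta_pos":[0,0,0.0035],"turn":[0,0,0]}]'
```

```text
clock: 8.8
ee_pos: [0.5049, -0.2087, 0.2103]
ee_rot: [[0.889, 0.457, 0.0], [0.457, -0.889, -0.0], [0.0, 0.001, -1.0]]
contact_force: [-1.6, 0.8, 1.2]
grip_width: 0.009
finger_force: 59.5
clock: 9.1
ee_pos: [0.505, -0.209, 0.2101]
ee_rot: [[0.889, 0.457, 0.001], [0.457, -0.889, -0.001], [0.0, 0.001, -1.0]]
contact_force: [-4.9, -0.4, 7.8]
grip_width: 0.0091
finger_force: 60.6
```

Seated: it dropped 38 mm and 8 N of contact came up. Next I'll release to a loose cage on the tab, and work out the arc table.

```bash
python3 -m handwheel '[{"hand":13,"delta_pos":[0,0,0],"turn":[0,0,0]},{"hand":13,"delta_pos":[0,0,-0.005],"turn":[0,0,0]},{"hand":13,"delta_pos":[0,0,-0.01],"turn":[0,0,0]},{"hand":13,"delta_pos":[0,0,-0.01],"turn":[0,0,0]}]'
cat > arc.py <<'E'
import numpy as np,sys
# pivot in tool frame when tool yaw equals gate yaw
for a in np.arange(*map(float,sys.argv[1:])):
    t=np.radians(a);c,s=np.cos(t),np.sin(t)
    print(a,round((71.5*(1-c)+8*s)/400,4),round((-8+71.5*s+8*c)/400,4),round(-a/90,4))
E
python3 arc.py 5.2 53 5.2; python3 look.py w6; python3 -c "
from h import *
a=cv2.imread('pics/w5_raw.png');b=cv2.imread('pics/w6_raw.png')
cv2.imwrite('pics/w6.png',b)"
```

```text
clock: 9.5
ee_pos: [0.5052, -0.2086, 0.2126]
ee_rot: [[0.889, 0.457, 0.001], [0.457, -0.889, -0.0], [0.001, 0.001, -1.0]]
contact_force: [-0.0, 0.2, -0.2]
grip_width: 0.0131
finger_force: 0.0
5.2 0.0025 0.0161 -0.0578
10.4 0.0065 0.0319 -0.1156
15.600000000000001 0.012 0.0473 -0.1733
20.8 0.0188 0.0622 -0.2311
26.0 0.0269 0.0763 -0.2889
31.2 0.0362 0.0897 -0.3467
36.400000000000006 0.0467 0.1022 -0.4044
41.6 0.0584 0.1136 -0.4622
46.800000000000004 0.071 0.124 -0.52
52.00000000000001 0.0845 0.1332 -0.5778
9.5 [ 0.50515246 -0.20863561  0.21264556] [ 4.56973287e-01 -8.89480165e-01  6.71959352e-04] [-4.37280700e-01  9.78530151e-02  1.97481019e+00  6.79373267e-05
  1.06803347e+00  6.58893177e-01] [-0.04096861  0.16119235 -0.23504123] 0.013140096003265838
```

View pics/w6.png

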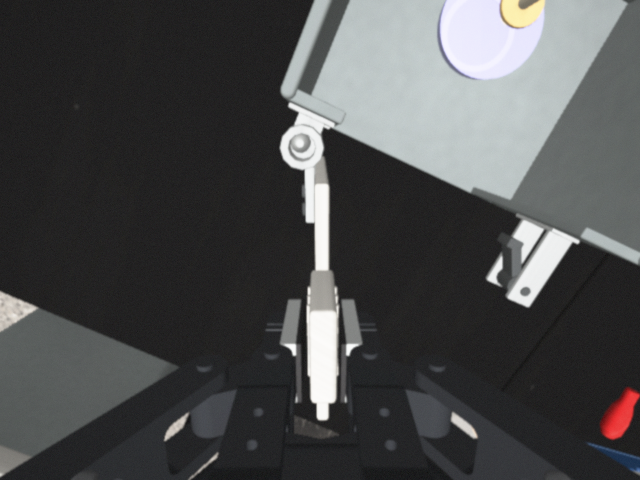

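The gate is hanging on its pins with the ring over the pin at (302,145). The fingers straddle the tab, no load on the wrist, and the catch is visible at (512,262). I'll swing it 52 degrees.

```bash
python3 -m handwheel '[{"hand":13,"delta_pos":[0.0025,0.0161,0],"turn":[0,0,-0.0578]},{"hand":13,"delta_pos":[0.0065,0.0319,0],"turn":[0,0,-0.1156]},{"hand":13,"delta_pos":[0.012,0.0473,0],"turn":[0,0,-0.1733]},{"hand":13,"delta_pos":[0.0188,0.0622,0],"turn":[0,0,-0.2311]},{"hand":13,"delta_pos":[0.0269,0.0763,0],"turn":[0,0,-0.2889]},{"hand":13,"delta_pos":[0.0362,0.0897,0],"turn":[0,0,-0.3467]},{"hand":13,"delta_pos":[0.0467,0.1022,0],"turn":[0,0,-0.4044]},{"hand":13,"delta_pos":[0.0584,0.1136,0],"turn":[0,0,-0.4622]},{"hand":13,"delta_pos":[0.071,0.124,0],"turn":[0,0,-0.52]},{"hand":13,"delta_pos":[0.0845,0.1332,0],"turn":[0,0,-0.5778]}]'; python3 arc.py 2 24 2; python3 look.py w7
```

```text
clock: 10.55
ee_pos: [0.5593, -0.2405, 0.212]
ee_rot: [[0.184, 0.983, -0.0], [0.983, -0.184, 0.0], [0.0, -0.001, -1.0]]
contact_force: [-1.3, 0.6, -0.2]
grip_width: 0.0129
finger_force: 0.2
2.0 0.0008 0.0062 -0.0222
4.0 0.0018 0.0124 -0.0444
6.0 0.0031 0.0186 -0.0667
8.0 0.0045 0.0247 -0.0889
10.0 0.0062 0.0307 -0.1111
12.0 0.0081 0.0367 -0.1333
14.0 0.0101 0.0426 -0.1556
16.0 0.0124 0.0485 -0.1778
18.0 0.0149 0.0543 -0.2
20.0 0.0176 0.0599 -0.2222
22.0 0.0205 0.0655 -0.2444
10.55 [ 0.55934911 -0.24053091  0.21200487] [ 9.82940984e-01 -1.83920558e-01 -5.00446586e-04] [-4.47022261e-01  2.12964164e-01  1.84267766e+00  3.25821288e-06
  1.08646973e+00 -2.62050147e-01] [-1.27766884  0.57830896 -0.24799532] 0.012852769110906923
```

View pics/w7_raw.png

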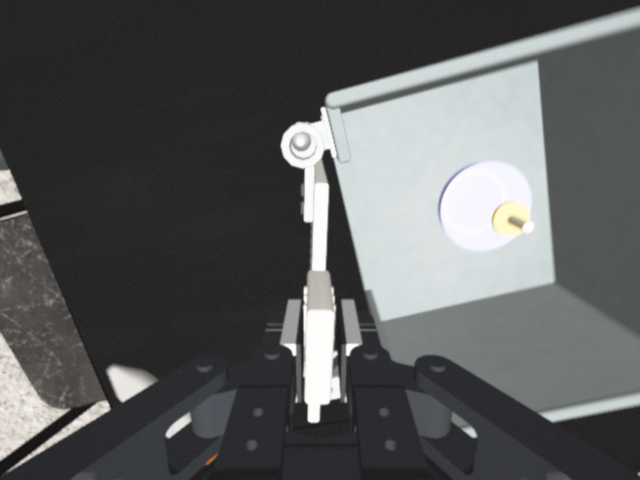

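The gate follows, with about 13 degrees left and the ring still over its pin at (302,143). I'll close slowly now.

```bash
python3 -m handwheel '[{"hand":13,"delta_pos":[0.0008,0.0062,0],"turn":[0,0,-0.0222]},{"hand":13,"delta_pos":[0.0018,0.0124,0],"turn":[0,0,-0.0444]},{"hand":13,"delta_pos":[0.0031,0.0186,0],"turn":[0,0,-0.0667]},{"hand":13,"delta_pos":[0.0045,0.0247,0],"turn":[0,0,-0.0889]},{"hand":13,"delta_pos":[0.0062,0.0307,0],"turn":[0,0,-0.1111]},{"hand":13,"delta_pos":[0.0081,0.0367,0],"turn":[0,0,-0.1333]},{"hand":13,"delta_pos":[0.0091,0.0397,0],"turn":[0,0,-0.1444]},{"hand":13,"delta_pos":[0.0091,0.0397,0],"turn":[0,0,-0.1444]},{"hand":13,"delta_pos":[0.0091,0.0397,0],"turn":[0,0,-0.1444]}]'
```

```text
clock: 11.5
ee_pos: [0.5721, -0.24, 0.2118]
ee_rot: [[-0.037, 0.999, -0.009], [0.999, 0.037, 0.001], [0.001, -0.008, -1.0]]
contact_force: [-11.8, -0.9, 6.7]
grip_width: 0.013
finger_force: 5.4
```

```bash
python3 -m handwheel '[{"hand":13,"delta_pos":[0,0.003,0],"turn":[0,0,0]},{"hand":13,"delta_pos":[0,0.006,0],"turn":[0,0,0]},{"hand":13,"delta_pos":[0,0.006,0],"turn":[0,0,0]},{"hand":13,"delta_pos":[0,0.006,0],"turn":[0,0,0]}]'
python3 - <<'E'
from rig import bot
import cv2
p=bot.get_image('side');f=p['frame'][:,:,::-1]
cv2.imwrite('pics/s2.png',f)
t=bot.get_image('top')['frame'][:,:,::-1]; cv2.imwrite('pics/t2.png',t)
for l in ['gate','pawl']: print(l,[(r['rect'],round(r['score'],2)) for r in bot.find_in(l,p)[:2]])
E
```

```text
clock: 11.9
ee_pos: [0.5733, -0.24, 0.2117]
ee_rot: [[-0.037, 0.999, -0.011], [0.999, 0.037, 0.001], [0.001, -0.011, -1.0]]
contact_force: [-14.1, 0.2, 8.7]
grip_width: 0.013
finger_force: 7.3
gate [([326.7, 280.9, 15.2, 50.0], 0.8)]
pawl [([323.8, 278.0, 22.1, 68.9], 0.62), ([331.7, 258.6, 90.1, 97.5], 0.28)]
```

```bash
python3 -m handwheel '[{"hand":13,"delta_pos":[0,0.004,0],"turn":[0,0,0]},{"hand":13,"delta_pos":[0,0.008,0],"turn":[0,0,0]},{"hand":13,"delta_pos":[0,0.008,0],"turn":[0,0,0]},{"hand":13,"delta_pos":[0,0.008,0],"turn":[0,0,0]}]'
python3 - <<'E'
from rig import bot
import cv2
p=bot.get_image('side');f=p['frame'][:,:,::-1]
cv2.imwrite('pics/s3.png',cv2.resize(f[230:370,300:440],(600,600),interpolation=cv2.INTER_CUBIC))
E
```

```text
clock: 12.5
ee_pos: [0.5801, -0.2398, 0.2118]
ee_rot: [[-0.037, 0.999, -0.002], [0.999, 0.037, 0.0], [0.0, -0.002, -1.0]]
contact_force: [-4.2, -1.3, 1.0]
grip_width: 0.013
finger_force: 2.4
```

View pics/s3.png

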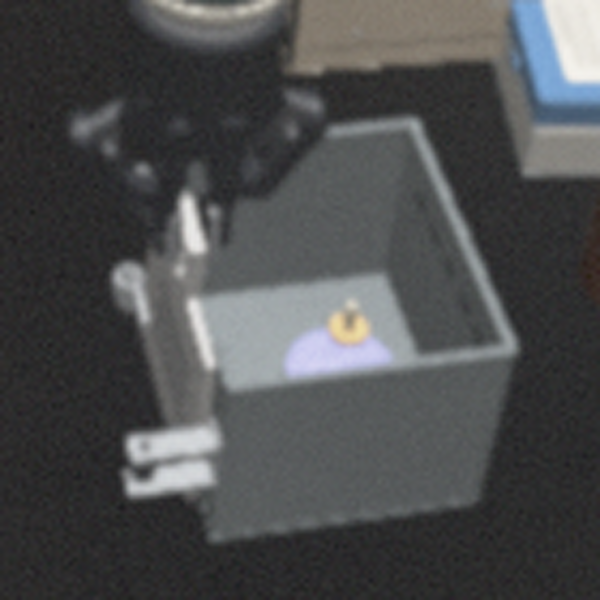

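The view is blocked at the catch itself. The push force fell from 14 to 4 N and the gate jumped 7 mm to the jamb, so it has probably snapped past. A gentle pull-back will show whether it is latched.

```bash
python3 -m handwheel '[{"hand":13,"delta_pos":[0,-0.006,0],"turn":[0,0,0]},{"hand":13,"delta_pos":[0,-0.012,0],"turn":[0,0,0]},{"hand":13,"delta_pos":[0,-0.018,0],"turn":[0,0,0]},{"hand":13,"delta_pos":[0,-0.024,0],"turn":[0,0,0]},{"hand":13,"delta_pos":[0,-0.024,0],"turn":[0,0,0]}]';  python3 -m handwheel '[{"hand":13,"delta_pos":[0,-0.004,0],"turn":[0,0,0]},{"hand":13,"delta_pos":[0,-0.008,0],"turn":[0,0,0]},{"hand":13,"delta_pos":[0,-0.008,0],"turn":[0,0,0]}]'
```

```text
clock: 13.05
ee_pos: [0.5717, -0.24, 0.2126]
ee_rot: [[-0.038, 0.999, 0.001], [0.999, 0.038, -0.0], [-0.0, 0.001, -1.0]]
contact_force: [-0.5, -0.7, -0.7]
grip_width: 0.0132
finger_force: 0.4
clock: 13.35
ee_pos: [0.57, -0.2401, 0.2128]
ee_rot: [[-0.038, 0.999, 0.005], [0.999, 0.038, -0.0], [-0.001, 0.005, -1.0]]
contact_force: [7.0, 1.1, -3.0]
grip_width: 0.0132
finger_force: 3.3
```

A 7 N resistance met the pull after about 4 mm of free play, so it is latched. I'll take the load off, open and lift clear.

```bash
python3 -m handwheel '[{"hand":13,"delta_pos":[0,0.006,0],"turn":[0,0,0]},{"hand":13,"delta_pos":[0,0.01,0],"turn":[0,0,0]},{"hand":40,"delta_pos":[0,0.01,0],"turn":[0,0,0]},{"hand":40,"delta_pos":[0,0.01,0],"turn":[0,0,0]},{"hand":40,"delta_pos":[0,0.01,0],"turn":[0,0,0]},{"hand":40,"delta_pos":[0,0.01,0],"turn":[0,0,0]},{"hand":40,"delta_pos":[0,0.01,-0.06],"turn":[0,0,0]},{"hand":40,"delta_pos":[0,0.01,-0.15],"turn":[0,0,0]},{"hand":40,"delta_pos":[0,0.01,-0.25],"turn":[0,0,0]},{"hand":40,"delta_pos":[0,0.01,-0.25],"turn":[0,0,0]}]'; python3 -m handwheel '[{"hand":40,"delta_pos":[-0.2,-0.3,0],"turn":[0,0,0]},{"hand":40,"delta_pos":[-0.2,-0.3,0],"turn":[0,0,0]},{"hand":40,"delta_pos":[-0.2,-0.3,0],"turn":[0,0,0]},{"hand":40,"delta_pos":[-0.2,-0.3,0],"turn":[0,0,0]},{"hand":40,"delta_pos":[-0.2,-0.3,0],"turn":[0,0,0]}]'; python3 look.py w8
python3 - <<'E'
from h import *
from rig import bot
g=[.6552,-.2379,.0413]
gate=np.array([[-83,-64,66],[-83,-64,128],[-77,-64,128],[-77,58,128],[-80,20,166],[-80,-20,166]])/1e3
paw=np.array([[-113,-77,73],[-89,-67,73],[-89,-58,73]])/1e3
for n in ['wrist','side','top']:
    s=bot.observe();p=bot.get_image(n)
    T=wristT(s,p) if n=='wrist' else p['camera_from_world']
    print(n,'gate',[(r['rect'],round(r['score'],2)) for r in bot.find_in('gate',p)[:2]],'pawl',[(r['rect'],round(r['score'],2)) for r in bot.find_in('pawl',p)[:2]],'lamp',[r['rect'] for r in bot.find_in('lamp',p)[:1]])
    print(np.round(proj(p['mtx'],T,place(g,gate))).tolist(),np.round(proj(p['mtx'],T,place(g,paw))).tolist())
E
```

```text
clock: 14.35
ee_pos: [0.5751, -0.2414, 0.3201]
ee_rot: [[-0.038, 0.999, 0.011], [0.999, 0.038, -0.005], [-0.006, 0.011, -1.0]]
contact_force: [0.2, -0.7, 0.7]
grip_width: 0.0401
finger_force: 0.0
clock: 14.85
ee_pos: [0.4546, -0.325, 0.3121]
ee_rot: [[-0.036, 0.999, 0.0], [0.999, 0.036, 0.0], [0.0, 0.0, -1.0]]
contact_force: [0.6, -0.4, -0.2]
grip_width: 0.0402
finger_force: 0.0
14.85 [ 0.45460666 -0.32502443  0.31205298] [9.99361894e-01 3.57175965e-02 2.41310245e-04] [-6.65476252e-01  3.95140405e-02  1.84534954e+00  4.50594463e-04
  1.25677513e+00 -7.01340684e-01] [ 0.6059302  -0.44549871 -0.23414944] 0.040176957366971223
wrist gate [([442.3, 0.0, 113.6, 220.3], 0.64)] pawl [([419.6, 199.3, 43.5, 27.2], 0.77)] lamp [[545.9, 90.6, 66.4, 67.7]]
[[462.0, 205.0], [494.0, 222.0], [503.0, 222.0], [531.0, 22.0], [552.0, 84.0], [540.0, 161.0]] [[428.0, 222.0], [458.0, 210.0], [459.0, 200.0]]
side gate [([255.2, 359.5, 37.1, 37.8], 0.16)] pawl [] lamp [[367.7, 303.9, 20.4, 17.3]]
[[344.0, 332.0], [346.0, 314.0], [349.0, 313.0], [338.0, 273.0], [340.0, 273.0], [344.0, 287.0]] [[332.0, 336.0], [342.0, 331.0], [341.0, 328.0]]
top gate [([390.9, 215.0, 82.0, 23.0], 0.86)] pawl [([456.8, 230.7, 12.6, 12.6], 0.46)] lamp [[412.6, 174.3, 25.4, 23.3]]
[[461.0, 225.0], [469.0, 219.0], [468.0, 216.0], [406.0, 217.0], [429.0, 215.0], [450.0, 214.0]] [[469.0, 239.0], [463.0, 227.0], [459.0, 227.0]]
```

```bash
python3 -c "
from rig import bot
print(bot.finish_job())"
```

```text
the job is handed in; nothing more can be done
None
```

The gate is hung on both hinge pins and swung shut, and the job was handed in at about 15 s of the 48 s limit; I was not shown the verdict. Before I let go, the catch held the gate against a 7 N pull. Afterwards the wrist camera put the pawl at its rest position, and the arm was clear; the lamp showed no movement, and I never went near the match box or tube, though I didn't re-check those two.

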